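# Tighten the test pot's lid by counted quarter turns

## Task

Tighten the three wing nuts on the round test pot's lid by counted quarter turns, clockwise seen from above, in order: start with the nut at the pipe stub and give it two quarter turns, then go clockwise round the rim and give each of the other two nuts one quarter turn. Finish each nut before you turn the next, do not overtighten or back off any nut, leave the things standing round the pot where they are, and let go at the end.

Things in the scene. Friction and masses are not known exactly. Their poses are not given: they have to be found in the camera images.
- test_pot: Round grey pot with aluminium lid, fixed, 224 mm across, any place and yaw. Lid top at 83 mm, flat sight glass in its middle to 91 mm. A ribbed steel pipe stub, 21 mm thick, sticks out of its side along +x, 40 mm up, to 148 mm from the axis. Origin on the axis at the worktop, z up. Nut axes are upright, 70 mm from the pot's axis: nut_1 at +x (over the stub), nut_2 at -120, nut_3 at +120 degrees about z.
- nut_1_wing (a point): Wing of the nut at the pipe stub; dark steel, 66 mm long, 12 mm thick, flat upright sides, from 15 to 41 mm above the lid (36 at mid-length; a stud end there rises to 42). Site on the nut's turning axis, 28 mm above the lid; x along the wing to the ear with a small pip on top, y across its thickness, z up; turns with the nut.
- nut_2_wing (a point): Wing of the next nut clockwise round the rim (seen from above) from nut_1; dark steel, 66 mm long, 12 mm thick, flat upright sides, from 15 to 41 mm above the lid (36 at mid-length; a stud end there rises to 42). Site on the nut's turning axis, 28 mm above the lid; x along the wing to the ear with a small pip on top, y across its thickness, z up; turns with the nut.
- nut_3_wing (a point): Wing of the next nut clockwise from nut_2, the last one; dark steel, 66 mm long, 12 mm thick, flat upright sides, from 15 to 41 mm above the lid (36 at mid-length; a stud end there rises to 42). Site on the nut's turning axis, 28 mm above the lid; x along the wing to the ear with a small pip on top, y across its thickness, z up; turns with the nut.
- nut_1 (a joint): Turn of the nut at the pipe stub in rad, grows as it is tightened (clockwise from above). At 0 the wing lies along the rim, square to the line to the pot's axis; it starts within 0.1 of 0; a quarter turn is 1.571. Friction about 0.12 N m, stays where left; no stop or detent near the wanted turns.
- nut_2 (a joint): Turn of the next nut clockwise round the rim (seen from above) from nut_1 in rad, grows as it is tightened (clockwise from above). At 0 the wing lies along the rim, square to the line to the pot's axis; it starts within 0.1 of 0; a quarter turn is 1.571. Friction about 0.12 N m, stays where left; no stop or detent near the wanted turns.
- nut_3 (a joint): Turn of the next nut clockwise from nut_2, the last one in rad, grows as it is tightened (clockwise from above). At 0 the wing lies along the rim, square to the line to the pot's axis; it starts within 0.1 of 0; a quarter turn is 1.571. Friction about 0.12 N m, stays where left; no stop or detent near the wanted turns.
- tape_roll: Roll of beige tape lying flat, 52 mm across, 18 mm high; bystander, origin under its centre.
- loupe_1: Black waisted eye loupe standing up, 35 mm across, 39 mm high; bystander, origin under its centre.
- bottle_3: Black bottle with a tall red cap, 36 mm across, 95 mm high; bystander, origin under its centre.

How it is judged:
By the outcome, as a careful person would: the job done as asked, in the order asked, and still so for the second after the job is handed in, with the robot touching nothing.
It also fails if it takes over 72 s, if anything falls off the work surface, if the arm or the gripper's body presses on something with over 40 N, if the wrist force passes 120 N, or if a joint passes its speed limit or range.

## Robot

A 6-joint arm with a two-finger parallel gripper is mounted at the origin on the work surface; the furniture and walls round the work are solid. World frame = base frame: x ahead of the robot, y to its left, z up, the work surface at z = 0. Lengths are in m, angles in rad, forces in N, time in s.
With the tool pointing down it reaches from about 0.35 to 0.775 m from the base axis. Payload 5.5 kg.
Tool frame: the origin (TCP) lies midway between the tips of the shut fingers; the grasp point (between the pads) lies 19 mm behind it; z points along the fingers, y is the line along which they close (so a half turn about z gives the same grasp; the last joint's range is limited). The gripper opens to 85 mm and grips with 20 to 120 N. Pads are 22 mm wide; open, the fingers measure 114 mm over their backs; the gripper's body (76 mm by 85 mm) begins 54 mm behind the grasp point. The pads swing forward as they close: fully open they stand 13 mm farther back than shut.
Start: joints at [1.086, 0.313, 0.046, 1.304, 0, 1.431], TCP at [0.194, 0.541, 0.231] pointing down, gripper open.
Joint ranges: [-2.76, 2.76], [-0.86, 1.69], [-1.03, 1.26], [-2.2, 2.34], [-1.47, 1.5], [-3.14, 3.14]. Speed limits (rad/s): [2.57, 2.57, 3.14, 3.14, 3.14, 3.14].

## Interface

Orientations are given as a unit quaternion [w, x, y, z].
In Python, from workcell import env gives the robot as it stands.
- The arm moves only by the tool move_arm, never from a script. Its argument "targets" is a list of rows, each a list of 3 entries, a list of its own where there are three numbers: the shift along the tool's x, y, z in mm, then the turn, a rotation vector about the tool's x, y, z in units of 10 degrees (1.0 is 10 degrees), then the closure, from -1 (fully open) to 1 (shut). In form: [[[dx, dy, dz], [ax, ay, az], gripper], ...]. A call has 1 to 5 rows; each row is the pose to reach, as a shift and turn from the pose commanded when the call began, along the tool's axes at that moment; what a row does not reach only later rows make up. A row lasts 1/8 s, in which the tool goes at most 62.5 mm and 10.7 degrees, less where a joint would pass 70% of its speed; a pose out of reach is approached as far as the arm can. A call with a gripper value outside its range is refused whole. The fingers move at their own pace and stop on an object; "squeeze" is the grip in N (left out, the last holds). Time passes only in rows, so rows that repeat a pose let the fingers close. It gives the time, the measured TCP pose, the force, the opening and the grip force at its end, in the units of the state.
- env.get_state(): the state, without advancing time (a new reading comes with each control period).
- env.read_camera(name): name is "scene" or "top"; returns a dict with "pixels" (384x512x3 uint8, red, green, blue), "fovy" (degrees; the focal length in pixels is half the picture's height over the tangent of half this angle, whatever the lens; pixels are square), "cx", "cy" (the principal point, pixels), "extrinsics" (4x4, takes a point from world to camera coordinates). Camera axes: x right, y up, looking along -z (the intrinsics and any distortion apply to the point x, -y, -z); pixel columns grow to the right and rows downward; lengths in m; the calibration is good to about 2 mm. A picture is of the moment at which its call begins. There is no depth.
- env.hand_in(): hands the job in; it is judged then, once.
Trained networks look in a picture, given as the dict that the camera call returned (one of the last four; its "shot" number tells which), for a name from the list of things; names that differ only in an ending like _2 or _b are one class to them, and where a whole thing is asked for, a point or a joint stands for the part that bears it (a point fixed in the world has none). Each returns a list of dicts, best first, with "confidence" (0 to 1); they miss things now and then, are a little off and sometimes report something else, mostly with a low value. They report only what shows in the picture. A call takes as long as a camera call.
- env.spot_in(thing, picture): "centre" ([x, y, z] in m, in world coordinates, good to about 4 mm: the middle of the surface that is visible of it).
- env.regions_of(thing, picture): "mask" (384x512 bool, what is visible of it).
- env.landmark_of(thing, picture): "centre" ([x, y, z] in m, in world coordinates, good to about 4 mm: a listed point, or the origin of a listed thing).
The state is a dict: "clock": time; "joint_pos": joint angles; "qvel": joint speeds; "tau": joint torques, N m; "tcp_pos": TCP position; "orientation": TCP orientation; "wrist_force": force on the tool from outside, world axes, zero at the start; "ft_torque": the same for the moment, N m; "finger_gap": finger opening in m; "grip_force": force on a finger pad.
Only numpy, scipy, OpenCV 4.12 (cv2) and the standard library are available. Lean on these libraries where they do the work, as an engineer would, in place of code of your own. Each camera call takes 0.05 s, during which the arm holds its last target. There are 200 camera calls.

## Working session

There is one attempt and no reset: what is moved stays moved. The work goes in short steps, Python scripts to look and compute and a tool call to move; the robot and the scene stay as the last step left them, time stands still between calls to the robot, and variables do not carry over. Pictures are saved under pics/ and viewed, at most 10 in all, crops included, and the job is handed in when it is done.

Besides the shell and the picture viewer there is one more tool, called after ">>>" by a JSON object that holds its "fn" and its "kwargs", one argument or row to a line. move_arm: Moves the arm, as the interface text tells. Its arguments: {"type":"object","properties":{"targets":{"type":"array","items":{"type":"array"}},"squeeze":{"type":"number"}},"required":["targets"]}

```bash
ls; mkdir -p pics; cat > h.py <<'E'
import numpy as np, cv2
from workcell import env
from scipy.spatial.transform import Rotation as R
E
python3 - <<'E'
from h import *
s=env.get_state(); print({k:np.round(v,3) for k,v in s.items()})
for n in ["top","scene"]:
    p=env.read_camera(n); cv2.imwrite(f"pics/{n}0.png",p["pixels"][:,:,::-1])
    print(n,p["fovy"],p["cx"],p["cy"],np.round(p["extrinsics"],3).tolist(),[k for k in p if k!="pixels"])
    for t in ["test_pot","nut_1_wing","tape_roll","loupe_1","bottle_3"]:
        print(t,[(np.round(d["centre"],3).tolist(),round(d["confidence"],2)) for d in env.landmark_of(t,p)])
E
```

```text
pics
{'clock': np.float64(0.0), 'joint_pos': array([1.086, 0.314, 0.045, 1.304, 0.   , 1.431]), 'qvel': array([-0.001,  0.   , -0.   , -0.002, -0.002, -0.001]), 'tau': array([ 2.0000e-03, -4.8061e+01,  2.9854e+01,  1.9000e-02,  0.0000e+00,
       -0.0000e+00]), 'tcp_pos': array([0.194, 0.541, 0.23 ]), 'orientation': array([-0.   ,  0.172,  0.985, -0.001]), 'wrist_force': array([ 0.314,  0.903, -0.238]), 'ft_torque': array([-0.019, -0.015,  0.015]), 'grip_force': np.float64(0.0), 'finger_gap': np.float64(0.085)}
top 57.18276707073405 251.31737964659567 184.98918778876748 [[0.008, -1.0, -0.003, -0.189], [0.982, 0.008, 0.188, -0.595], [-0.188, -0.005, 0.982, -0.855], [0.0, 0.0, 0.0, 1.0]] ['fovy', 'cx', 'cy', 'extrinsics', 'shot']
test_pot [([0.532, -0.2, 0.001], 0.8)]
nut_1_wing [([0.589, -0.241, 0.113], 0.72)]
tape_roll [([0.402, 0.061, 0.002], 0.63)]
loupe_1 [([0.742, -0.294, 0.0], 0.57)]
bottle_3 [([0.681, -0.422, 0.002], 0.63)]
scene 43.04372508383333 255.67412348887686 185.6148083299245 [[0.807, -0.59, 0.012, -0.567], [0.436, 0.61, 0.662, -0.186], [-0.398, -0.529, 0.75, -1.036], [0.0, 0.0, 0.0, 1.0]] ['fovy', 'cx', 'cy', 'extrinsics', 'shot']
test_pot [([0.532, -0.197, 0.001], 0.9)]
nut_1_wing [([0.588, -0.242, 0.115], 0.58)]
tape_roll [([0.402, 0.06, 0.005], 0.7), ([0.743, -0.292, 0.001], 0.56)]
loupe_1 [([0.744, -0.299, 0.002], 0.69)]
bottle_3 [([0.675, -0.42, -0.003], 0.65), ([0.741, -0.298, 0.003], 0.6)]
```

View pics/top0.png

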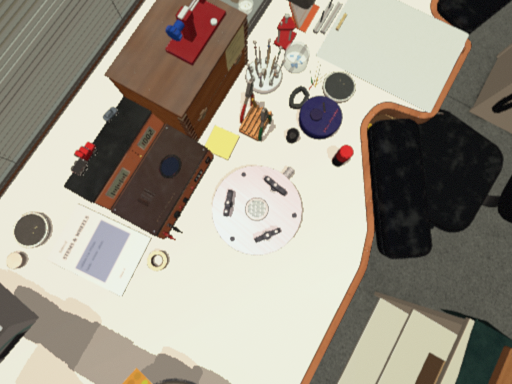

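View pics/scene0.png

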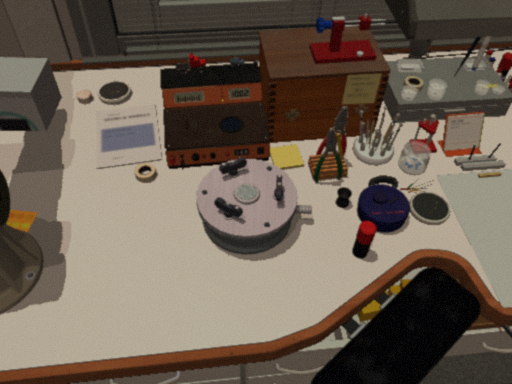

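```bash
python3 - <<'E'
from h import *
for n in ["top","scene"]:
    p=env.read_camera(n)
    for t in ["nut_1_wing"]:
        for f in (env.landmark_of,env.spot_in): print([(np.round(d["centre"],3).tolist(),round(d["confidence"],2)) for d in f(t,p)])
        for d in env.regions_of(t,p):
            m=d["mask"];ys,xs=np.nonzero(m);print("reg",m.sum(),xs.mean().round(1),ys.mean().round(1),xs.min(),xs.max(),ys.min(),ys.max(),round(d["confidence"],2))
E
```

```text
[([0.586, -0.24, 0.112], 0.69)]
[([0.587, -0.241, 0.121], 0.51)]
reg 202 274.4 185.3 264 286 175 194 0.57
[([0.585, -0.244, 0.112], 0.6)]
[([0.579, -0.244, 0.12], 0.53)]
reg 187 278.2 189.5 273 283 175 200 0.62
```

The top view shows the pot at about (257,209) with its stub at (288,172), upper right. Nut_1 is at (274,185); going clockwise, nut_2 is at (268,235) and nut_3 at (230,203). The tape roll at (157,260), loupe at (292,135) and red-capped bottle at (343,155) are all clear of the pot. Next I'll measure the wing positions and yaws.

```bash
cat >> h.py <<'E'
def ray(p,uv,z):
    f=192/np.tan(np.radians(p["fovy"]/2)); E=np.array(p["extrinsics"]); uv=np.atleast_2d(uv)
    d=np.c_[(uv[:,0]-p["cx"])/f,-(uv[:,1]-p["cy"])/f,-np.ones(len(uv))]@E[:3,:3]
    c=-E[:3,:3].T@E[:3,3]; return c+d*((z-c[2])/d[:,2])[:,None]
def wings(p,guess,z=.112,thr=95):
    g=cv2.cvtColor(p["pixels"],cv2.COLOR_RGB2GRAY)
    f=192/np.tan(np.radians(p["fovy"]/2));out=[]
    ys,xs=np.mgrid[0:384,0:512]; W=ray(p,np.c_[xs.ravel(),ys.ravel()],z)
    for c in guess:
        w=np.clip(150.-g.ravel(),0,90)*(np.hypot(W[:,0]-c[0],W[:,1]-c[1])<.045)
        m=(W[:,:2]*w[:,None]).sum(0)/w.sum(); D=W[:,:2]-m; C=(D*w[:,None]).T@D/w.sum()
        e,v=np.linalg.eigh(C); a=np.degrees(np.arctan2(v[1,1],v[0,1]))%180
        out.append((m.round(4).tolist(),a.round(1),(np.sqrt(e)*1e3).round(1).tolist()))
    return out
E
python3 - <<'E'
from h import *
p=env.read_camera("top")
c=np.array([.532,-.198]); 
G=[c+.07*np.array([np.cos(a),np.sin(a)]) for a in np.radians([-38,-158,82])]
for z in (.112,.124):
    for o in wings(p,G,z): print(z,o)
q=env.read_camera("scene")
for o in wings(q,G,.116): print("scene",o)
g=p["pixels"]; u=g[165:255,205:310]; cv2.imwrite("pics/crop1.png",cv2.resize(u,None,fx=6,fy=6,interpolation=cv2.INTER_CUBIC)[:,:,::-1])
E
```

```text
0.112 ([0.5823, -0.2423], np.float64(52.9), [5.2, 17.7])
0.112 ([0.4656, -0.221], np.float64(113.6), [3.6, 18.2])
0.112 ([0.5432, -0.1306], np.float64(171.8), [4.4, 17.6])
0.124 ([0.5801, -0.2415], np.float64(52.9), [5.2, 17.5])
0.124 ([0.465, -0.2206], np.float64(113.6), [3.6, 17.9])
0.124 ([0.5416, -0.1314], np.float64(171.8), [4.3, 17.4])
scene ([0.5816, -0.2481], np.float64(53.7), [10.2, 21.6])
scene ([0.4651, -0.2296], np.float64(106.0), [15.9, 19.6])
scene ([0.5426, -0.125], np.float64(57.1), [19.5, 22.2])
```

View pics/crop1.png

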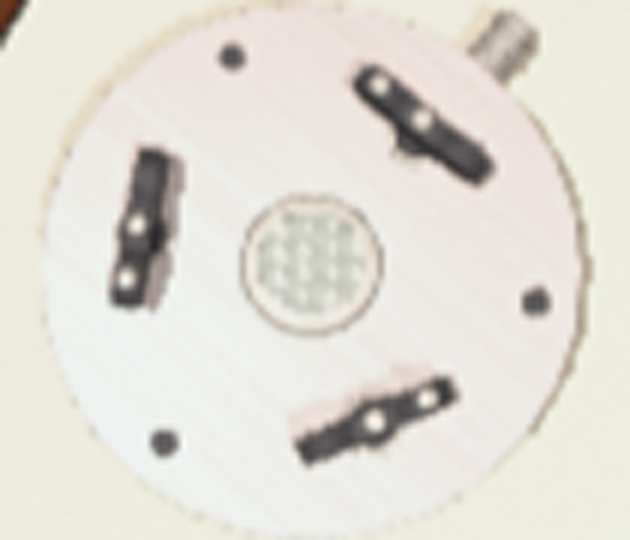

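The crop shows three dark wings, each with a bright stud top and pip. Studs: nut_1 (421,120), nut_2 (375,421), nut_3 (136,224). Pips: (379,84), (428,398), (126,278). The sight glass centre is at (312,264).

```bash
python3 - <<'E'
from h import *
p=env.read_camera("top")
S=np.array([[421,120],[375,421],[136,224.]]);P=np.array([[379,84],[428,398],[126,278.]])
k=lambda X:(X+.5)/6-.5+np.array([205,165])
s=ray(p,k(S),.125);q=ray(p,k(P),.125);c=ray(p,k(np.array([[312,264.]])),.091)[0]
print(c.round(4)); d=s-c
for i in range(3): print(s[i].round(4),np.hypot(*d[i,:2]).round(4),np.degrees(np.arctan2(d[i,1],d[i,0])).round(1),"wing",np.degrees(np.arctan2(*(q-s)[i,1::-1])).round(1))
# pot fit: origin,yaw
from scipy.optimize import least_squares
A=np.radians([0,-120,120])
r=least_squares(lambda v:np.r_[(v[0]+.07*np.cos(A+v[2])-s[:,0]),(v[1]+.07*np.sin(A+v[2])-s[:,1])],[.53,-.2,-.65])
v=r.x;print(v[:2],np.degrees(v[2]),r.fun.round(4))
N=np.c_[v[0]+.07*np.cos(A+v[2]),v[1]+.07*np.sin(A+v[2])];print(N.round(4))
t=env.get_state();M=R.from_quat(np.array(t["orientation"])[[1,2,3,0]])
print(M.as_matrix().round(3), (M.inv().apply(np.r_[N[0],.21]-t["tcp_pos"])*1e3).round(1))
E
```

```text
[ 0.5308 -0.1978  0.091 ]
[ 0.5845 -0.2404  0.125 ] 0.0686 -38.4 wing 49.0
[ 0.4657 -0.2221  0.125 ] 0.0695 -159.5 wing -66.3
[ 0.5419 -0.1279  0.125 ] 0.0707 80.9 wing 170.8
[ 0.53070858 -0.19683484] -38.996320935940524 [ 0.0006 -0.0003 -0.0003 -0.0004  0.0002  0.0002]
[[ 0.5851 -0.2409]
 [ 0.4654 -0.2219]
 [ 0.5417 -0.1277]]
[[-0.941  0.338  0.   ]
 [ 0.338  0.941  0.   ]
 [-0.     0.    -1.   ]] [-632.1 -604.    21.3]
```

>>> {"fn": "move_arm", "kwargs": {
  "targets": [
    [[-40,-45,0],[0,0,0],-1],
    [[-80,-90,0],[0,0,0],-1],
    [[-120,-135,0],[0,0,0],-1],
    [[-160,-180,0],[0,0,0],-1],
    [[-200,-225,0],[0,0,0],-1]
  ],
  "squeeze": 50
}}

```text
clock: 1.78
tcp_pos: [0.307, 0.2602, 0.2316]
orientation: [0.001, 0.171, 0.985, 0.0]
wrist_force: [0.1, 0.3, 0.0]
finger_gap: 0.0857
grip_force: 0.0
```

>>> {"fn": "move_arm", "kwargs": {
  "targets": [
    [[-40,-45,0],[0,0,0],-1],
    [[-80,-90,0],[0,0,0],-1],
    [[-120,-135,0],[0,0,0],-1],
    [[-160,-180,0],[0,0,0],-1],
    [[-200,-225,0],[0,0,0],-1]
  ]
}}

```text
clock: 2.4
tcp_pos: [0.4193, -0.0196, 0.2317]
orientation: [0.001, 0.172, 0.985, 0.0]
wrist_force: [1.2, 0.6, 0.7]
finger_gap: 0.0855
grip_force: 0.0
```

>>> {"fn": "move_arm", "kwargs": {
  "targets": [
    [[-52,-35,0],[0,0,-1],-1],
    [[-104,-70,0],[0,0,-2],-1],
    [[-156,-105,0],[0,0,-3],-1],
    [[-208,-140,0],[0,0,-4],-1],
    [[-232,-154,0],[0,0,-5],-1]
  ]
}}

```text
clock: 3.02
tcp_pos: [0.5863, -0.244, 0.2303]
orientation: [0.0, -0.263, 0.965, -0.0]
wrist_force: [-0.9, 0.4, -0.0]
finger_gap: 0.0855
grip_force: 0.0
```

>>> {"fn": "move_arm", "kwargs": {
  "targets": [
    [[0,0,0],[0,0,-1],-1],
    [[0,0,0],[0,0,-2.07],-1],
    [[0,0,0],[0,0,-2.07],-1]
  ]
}}

```text
clock: 3.4
tcp_pos: [0.585, -0.241, 0.231]
orientation: [-0.0, -0.429, 0.903, 0.0]
wrist_force: [-1.4, 0.6, -1.0]
finger_gap: 0.0854
grip_force: 0.0
```

```bash
cat >> h.py <<'E'
N=np.array([[.5851,-.2409],[.4654,-.2219],[.5417,-.1277]])
def to(i,z,yaw=None):
    t=env.get_state();M=R.from_quat(np.array(t["orientation"])[[1,2,3,0]]);X=M.as_matrix()[:,0]
    y=np.degrees(np.arctan2(X[1],X[0]))
    print("clock",t["clock"],"tcp",np.round(t["tcp_pos"],4),"yaw",y.round(2),"q6",np.round(t["joint_pos"],2),"gap",t["finger_gap"],"grip",t["grip_force"],"F",np.round(t["wrist_force"],1))
    print("shift mm",(M.inv().apply(np.r_[N[i],z]-t["tcp_pos"])*1e3).round(1),"tilt z",M.as_matrix()[:,2].round(4))
    if yaw is not None: print("az",round(((y-yaw+180)%360-180)/10,3))
E
python3 -c "
from h import *
to(0,.097,231)
p=env.read_camera('top');cv2.imwrite('pics/a.png',cv2.resize(p['pixels'][150:270,190:330],None,fx=4,fy=4,interpolation=2)[:,:,::-1])"
```

```text
clock 3.4 tcp [ 0.585 -0.241  0.231] yaw -129.18 q6 [-0.52  0.43  0.21  1.36  0.   -1.4 ] gap 0.0853717484368587 grip 0.0 F [-1.4  0.6 -1. ]
shift mm [-1.00e-01 -0.00e+00  1.34e+02] tilt z [-2.e-04  3.e-04 -1.e+00]
az -0.018
```

>>> {"fn": "move_arm", "kwargs": {
  "targets": [
    [[0,0,50],[0,0,0],-1],
    [[0,0,95],[0,0,0],-1],
    [[0,0,125],[0,0,0],-1],
    [[0,0,134],[0,0,0],-1],
    [[0,0,134],[0,0,0],0]
  ]
}}

```text
clock: 4.08
tcp_pos: [0.5851, -0.2408, 0.0975]
orientation: [-0.0, -0.43, 0.903, 0.0]
wrist_force: [0.6, 0.6, -0.1]
finger_gap: 0.0698
grip_force: 0.0
```

>>> {"fn": "move_arm", "kwargs": {
  "targets": [
    [[0,0,0],[0,0,0],1],
    [[0,0,0],[0,0,0],1],
    [[0,0,0],[0,0,0],1],
    [[0,0,0],[0,0,0],1],
    [[0,0,0],[0,0,0],1]
  ]
}}

```text
clock: 4.7
tcp_pos: [0.5866, -0.2418, 0.0999]
orientation: [0.001, -0.43, 0.903, -0.002]
wrist_force: [-1.2, 1.0, 7.9]
finger_gap: 0.0107
grip_force: 83.9
```

```bash
python3 -c "
from h import *
to(0,.097,231)
p=env.read_camera('scene');cv2.imwrite('pics/b.png',cv2.resize(p['pixels'][80:260,180:330],None,fx=4,fy=3.3,interpolation=2)[:,:,::-1])"
```

```text
clock 4.7 tcp [ 0.5866 -0.2418  0.0999] yaw -129.08 q6 [-0.52  0.49 -0.02  1.06  0.   -1.41] gap 0.010658018653877114 grip 83.89798520423938 F [-1.2  1.   7.9]
shift mm [0.2 1.8 2.9] tilt z [ 0.0042 -0.0024 -1.    ]
az -0.008
```

View pics/b.png

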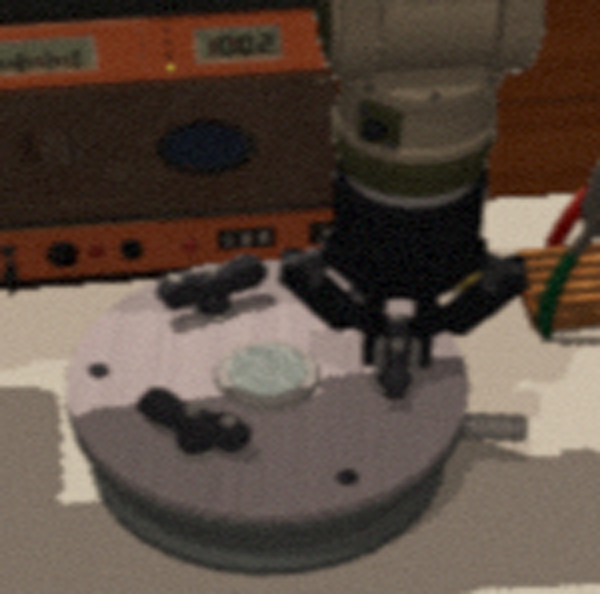

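The fingers are closed on nut_1's wing, at about (398,360) in the crop. The hand has centred itself 1.8 mm off the commanded position, so I'll shift to match and lift slightly. Then I'll turn the nut two quarters.

>>> {"fn": "move_arm", "kwargs": {
  "targets": [
    [[0,-1.8,-2.5],[0,0,0],1],
    [[0,-1.8,-2.5],[0,0,0.7],1],
    [[0,-1.8,-2.5],[0,0,1.6],1],
    [[0,-1.8,-2.5],[0,0,2.5],1],
    [[0,-1.8,-2.5],[0,0,3.4],1]
  ]
}}

```text
clock: 5.38
tcp_pos: [0.5868, -0.2423, 0.1001]
orientation: [0.0, -0.145, 0.989, -0.0]
wrist_force: [1.3, -0.2, -0.1]
finger_gap: 0.0108
grip_force: 75.2
```

>>> {"fn": "move_arm", "kwargs": {
  "targets": [
    [[0,0,0],[0,0,0.9],1],
    [[0,0,0],[0,0,1.8],1],
    [[0,0,0],[0,0,2.7],1],
    [[0,0,0],[0,0,3.6],1],
    [[0,0,0],[0,0,4.5],1]
  ]
}}

```text
clock: 6.0
tcp_pos: [0.5867, -0.2428, 0.1001]
orientation: [0.0, 0.245, 0.97, -0.001]
wrist_force: [0.1, -2.9, 1.1]
finger_gap: 0.0105
grip_force: 75.2
```

>>> {"fn": "move_arm", "kwargs": {
  "targets": [
    [[0,0,0],[0,0,0.6],1],
    [[0,0,0],[0,0,1.1],1],
    [[0,0,0],[0,0,1.1],1],
    [[0,0,0],[0,0,1.1],1]
  ]
}}

```text
clock: 6.5
tcp_pos: [0.5866, -0.2429, 0.1001]
orientation: [0.0, 0.334, 0.943, -0.001]
wrist_force: [0.6, -4.9, 0.9]
finger_gap: 0.0107
grip_force: 75.2
```

```bash
python3 -c "
from h import *
to(0,.097,141)"
```

```text
clock 6.5 tcp [ 0.5866 -0.2429  0.1001] yaw 140.98 q6 [-0.52  0.49 -0.02  1.06 -0.    0.16] gap 0.010727782212607206 grip 75.17340810794849 F [ 0.6 -4.9  0.9]
shift mm [2.5 0.6 3.1] tilt z [ 5.0e-04 -1.5e-03 -1.0e+00]
az -0.002
```

>>> {"fn": "move_arm", "kwargs": {
  "targets": [
    [[0,0,0],[0,0,0.9],1],
    [[0,0,0],[0,0,1.8],1],
    [[0,0,0],[0,0,2.7],1],
    [[0,0,0],[0,0,3.6],1],
    [[0,0,0],[0,0,4.5],1]
  ]
}}

```text
clock: 7.12
tcp_pos: [0.5861, -0.2432, 0.1001]
orientation: [0.0, 0.671, 0.741, -0.001]
wrist_force: [-0.7, -5.8, 2.7]
finger_gap: 0.0104
grip_force: 75.4
```

>>> {"fn": "move_arm", "kwargs": {
  "targets": [
    [[0,0,0],[0,0,0.9],1],
    [[0,0,0],[0,0,1.8],1],
    [[0,0,0],[0,0,2.7],1],
    [[0,0,0],[0,0,3.6],1],
    [[0,0,0],[0,0,4.2],1]
  ]
}}

```text
clock: 7.75
tcp_pos: [0.5856, -0.243, 0.1001]
orientation: [0.0, 0.892, 0.452, -0.001]
wrist_force: [-2.8, -4.5, 3.3]
finger_gap: 0.0109
grip_force: 75.7
```

>>> {"fn": "move_arm", "kwargs": {
  "targets": [
    [[0,0,0],[0,0,0.3],1],
    [[0,0,0],[0,0,0.3],1],
    [[0,0,0],[0,0,0.3],1]
  ]
}}

```text
clock: 8.12
tcp_pos: [0.5855, -0.243, 0.1001]
orientation: [0.0, 0.903, 0.43, -0.001]
wrist_force: [-3.2, -5.0, 2.6]
finger_gap: 0.0109
grip_force: 75.6
```

```bash
python3 -c "
from h import *
to(0,.097,51)"
```

```text
clock 8.125 tcp [ 0.5855 -0.243   0.1001] yaw 50.94 q6 [-0.52  0.49 -0.02  1.07 -0.    1.73] gap 0.010940283840422229 grip 75.57840481284074 F [-3.2 -5.   2.6]
shift mm [ 1.4 -1.7  3.1] tilt z [-0.0015 -0.0016 -1.    ]
az -0.006
```

>>> {"fn": "move_arm", "kwargs": {
  "targets": [
    [[0,0,0],[0,0,0],-1],
    [[0,0,0],[0,0,0],-1],
    [[0,0,0],[0,0,0],-1],
    [[0,0,0],[0,0,0],-1],
    [[0,0,0],[0,0,0],-1]
  ]
}}

```text
clock: 8.75
tcp_pos: [0.5864, -0.2418, 0.0997]
orientation: [-0.0, 0.903, 0.43, 0.0]
wrist_force: [0.2, -0.2, -0.7]
finger_gap: 0.0852
grip_force: 0.0
```

>>> {"fn": "move_arm", "kwargs": {
  "targets": [
    [[0,0,-30],[0,0,0],-1],
    [[0,0,-70],[0,0,0],-1],
    [[0,0,-70],[0,0,-1],-1],
    [[0,0,-70],[0,0,-2],-1],
    [[0,0,-70],[0,0,-3],-1]
  ]
}}

```text
clock: 9.38
tcp_pos: [0.5865, -0.242, 0.1699]
orientation: [0.0, 0.759, 0.651, 0.0]
wrist_force: [-0.5, -0.9, -0.4]
finger_gap: 0.0856
grip_force: 0.0
```

```bash
python3 -c "
from h import *
N+=[.0008,-.0015]
to(1,.1,113.5)"
```

```text
clock 9.375 tcp [ 0.5865 -0.242   0.1699] yaw 81.28 q6 [-0.52  0.45  0.1   1.22  0.    1.21] gap 0.08556365353351614 grip 0.0 F [-0.5 -0.9 -0.4]
shift mm [ 1.000e-01 -1.217e+02  6.990e+01] tilt z [ 3.e-04  0.e+00 -1.e+00]
az -3.222
```

>>> {"fn": "move_arm", "kwargs": {
  "targets": [
    [[0,-45,0],[0,0,-1],-1],
    [[0,-90,0],[0,0,-2],-1],
    [[0,-121.7,0],[0,0,-3],-1],
    [[0,-121.7,0],[0,0,-3.22],-1],
    [[0,-121.7,0],[0,0,-3.22],-1]
  ]
}}

```text
clock: 10.0
tcp_pos: [0.4661, -0.2229, 0.1702]
orientation: [0.0, 0.551, 0.834, 0.0]
wrist_force: [0.4, 0.4, -0.2]
finger_gap: 0.0853
grip_force: 0.0
```

```bash
python3 -c "
from h import *
N+=[.0008,-.0015]
to(1,.1,113.5)
p=env.read_camera('top');cv2.imwrite('pics/c.png',cv2.resize(p['pixels'][165:255,205:310],None,fx=6,fy=6,interpolation=2)[:,:,::-1])
print(wings(p,[N[0]]))"
```

```text
clock 10.0 tcp [ 0.4661 -0.2229  0.1702] yaw 113.1 q6 [-0.6   0.23 -0.22  1.12  0.    0.57] gap 0.0853058519906606 grip 0.0 F [ 0.4  0.4 -0.2]
shift mm [-0.4 -0.2 70.2] tilt z [ 7.e-04 -4.e-04 -1.e+00]
az -0.04
[([0.5954, -0.2291], np.float64(144.3), [1.5, 24.9])]
```

View pics/c.png

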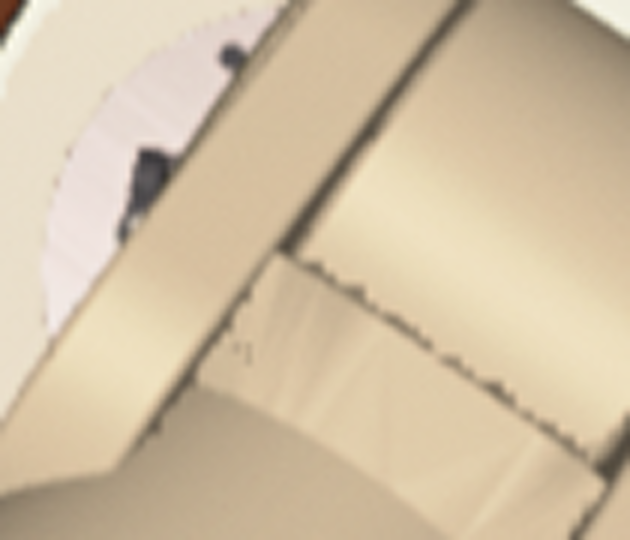

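The arm hides nut_1 in the top view, so I'll check it with the scene camera before starting nut_2.

```bash
python3 -c "
from h import *
p=env.read_camera('scene');cv2.imwrite('pics/d.png',cv2.resize(p['pixels'][140:240,190:320],None,fx=6,fy=6,interpolation=2)[:,:,::-1])"
```

```text
(no output)
```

View pics/d.png

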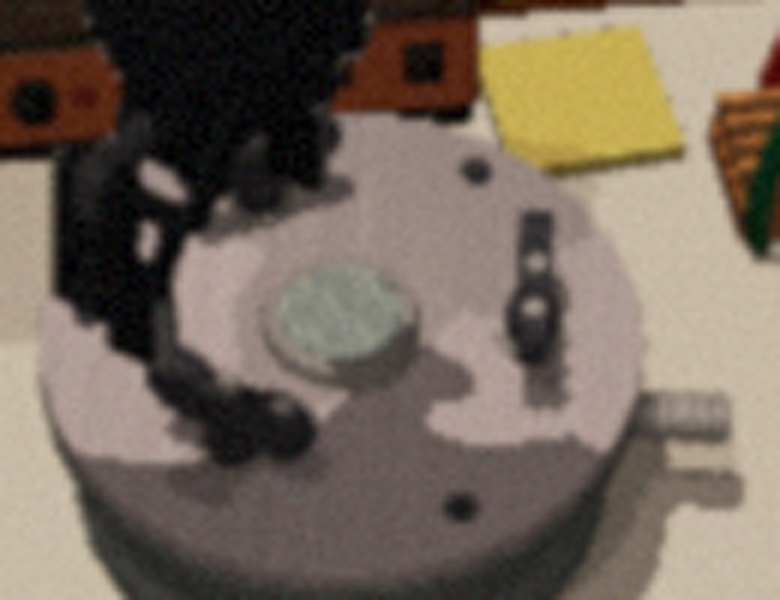

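Nut_1's wing lies along the rim again, and its pip has moved from the far end to the near end at (536,305). That is the half turn. Now nut_2.

>>> {"fn": "move_arm", "kwargs": {
  "targets": [
    [[0,0,40],[0,0,0],-1],
    [[0,0,62],[0,0,0],-1],
    [[0,0,70],[0,0,0],-1],
    [[0,0,70],[0,0,0],-1],
    [[0,0,70],[0,0,0],1]
  ]
}}

```text
clock: 10.72
tcp_pos: [0.4671, -0.2233, 0.1007]
orientation: [0.001, 0.551, 0.835, 0.0]
wrist_force: [-0.1, -0.4, 0.5]
finger_gap: 0.0696
grip_force: 0.0
```

>>> {"fn": "move_arm", "kwargs": {
  "targets": [
    [[0,0,0],[0,0,0],1],
    [[0,0,0],[0,0,0],1],
    [[0,0,0],[0,0,0],1],
    [[0,0,0],[0,0,0],1],
    [[0,0,0],[0,0,0],1]
  ]
}}

```text
clock: 11.35
tcp_pos: [0.4662, -0.2231, 0.1004]
orientation: [0.0, 0.551, 0.835, -0.0]
wrist_force: [-2.9, -0.8, 4.6]
finger_gap: 0.0108
grip_force: 53.3
```

```bash
python3 -c "
from h import *
N+=[.0008,-.0015]
to(1,.1,23.5)"
```

```text
clock 11.35 tcp [ 0.4662 -0.2231  0.1004] yaw 113.14 q6 [-0.6   0.28 -0.33  0.96 -0.    0.57] gap 0.010824558257751093 grip 53.25419737491757 F [-2.9 -0.8  4.6]
shift mm [-0.2 -0.1  0.4] tilt z [ 2.e-04 -8.e-04 -1.e+00]
az 8.964
```

>>> {"fn": "move_arm", "kwargs": {
  "targets": [
    [[0,0,0],[0,0,0.8],1],
    [[0,0,0],[0,0,1.7],1],
    [[0,0,0],[0,0,2.6],1],
    [[0,0,0],[0,0,3.5],1],
    [[0,0,0],[0,0,4.4],1]
  ]
}}

```text
clock: 11.98
tcp_pos: [0.4665, -0.2232, 0.1004]
orientation: [0.001, 0.825, 0.565, 0.0]
wrist_force: [-1.8, 0.1, 5.2]
finger_gap: 0.0107
grip_force: 53.3
```

>>> {"fn": "move_arm", "kwargs": {
  "targets": [
    [[0,0,0],[0,0,0.9],1],
    [[0,0,0],[0,0,1.8],1],
    [[0,0,0],[0,0,2.7],1],
    [[0,0,0],[0,0,3.6],1],
    [[0,0,0],[0,0,4.3],1]
  ]
}}

```text
clock: 12.6
tcp_pos: [0.4666, -0.2234, 0.1005]
orientation: [0.001, 0.975, 0.224, 0.0]
wrist_force: [-0.3, -1.8, 5.4]
finger_gap: 0.0109
grip_force: 53.2
```

>>> {"fn": "move_arm", "kwargs": {
  "targets": [
    [[0,0,0],[0,0,0.3],1],
    [[0,0,0],[0,0,0.3],1],
    [[0,0,0],[0,0,0.3],1]
  ]
}}

```text
clock: 12.98
tcp_pos: [0.4666, -0.2234, 0.1005]
orientation: [0.001, 0.98, 0.201, 0.0]
wrist_force: [-0.8, -0.5, 5.2]
finger_gap: 0.0108
grip_force: 53.5
```

```bash
python3 -c "
from h import *
N+=[.0008,-.0015]
to(1,.1,23)"
```

```text
clock 12.975 tcp [ 0.4666 -0.2234  0.1005] yaw 23.18 q6 [-0.6   0.28 -0.33  0.96 -0.    2.14] gap 0.010822175461699073 grip 53.45248552970588 F [-0.8 -0.5  5.2]
shift mm [-0.4 -0.1  0.5] tilt z [ 0.0011 -0.0011 -1.    ]
az 0.018
```

Open, lift, and turn toward nut_3.

>>> {"fn": "move_arm", "kwargs": {
  "targets": [
    [[0,0,0],[0,0,0],-1],
    [[0,0,0],[0,0,0],-1],
    [[0,0,0],[0,0,0],-1],
    [[0,0,0],[0,0,0],-1],
    [[0,0,0],[0,0,0],-1]
  ]
}}

```text
clock: 13.6
tcp_pos: [0.4662, -0.2228, 0.0997]
orientation: [-0.0, 0.98, 0.201, -0.0]
wrist_force: [-0.7, 0.4, -0.2]
finger_gap: 0.0854
grip_force: 0.0
```

>>> {"fn": "move_arm", "kwargs": {
  "targets": [
    [[0,0,-30],[0,0,0],-1],
    [[0,0,-70],[0,0,0],-1],
    [[0,0,-70],[0,0,-1],-1],
    [[0,0,-70],[0,0,-2],-1],
    [[0,0,-70],[0,0,-3],-1]
  ]
}}

```text
clock: 14.22
tcp_pos: [0.4663, -0.2229, 0.1699]
orientation: [0.0, 0.893, 0.45, 0.0]
wrist_force: [0.0, 0.1, 0.2]
finger_gap: 0.0856
grip_force: 0.0
```

>>> {"fn": "move_arm", "kwargs": {
  "targets": [
    [[0,0,0],[0,0,-1],-1],
    [[0,0,0],[0,0,-2],-1],
    [[0,0,0],[0,0,-3],-1],
    [[0,0,0],[0,0,-4],-1],
    [[0,0,0],[0,0,-5],-1]
  ]
}}

```text
clock: 14.85
tcp_pos: [0.4662, -0.2228, 0.1698]
orientation: [-0.0, 0.619, 0.785, 0.0]
wrist_force: [-1.4, 0.1, 0.1]
finger_gap: 0.0854
grip_force: 0.0
```

>>> {"fn": "move_arm", "kwargs": {
  "targets": [
    [[0,0,0],[0,0,-1],-1],
    [[0,0,0],[0,0,-2],-1],
    [[0,0,0],[0,0,-3],-1],
    [[0,0,0],[0,0,-4],-1],
    [[0,0,0],[0,0,-4],-1]
  ]
}}

```text
clock: 15.48
tcp_pos: [0.4662, -0.2228, 0.1697]
orientation: [-0.0, 0.317, 0.948, 0.0]
wrist_force: [0.7, 0.4, -0.3]
finger_gap: 0.0857
grip_force: 0.0
```

```bash
python3 -c "
from h import *
N+=[.0008,-.0015]
to(2,.1,171.2)"
```

```text
clock 15.475 tcp [ 0.4662 -0.2228  0.1697] yaw 143.04 q6 [-0.6   0.23 -0.22  1.12  0.    0.04] gap 0.08567588466688737 grip 0.0 F [ 0.7  0.4 -0.3]
shift mm [ -4.7 120.7  69.7] tilt z [ 0.e+00  1.e-04 -1.e+00]
az -2.816
```

>>> {"fn": "move_arm", "kwargs": {
  "targets": [
    [[-2,45,0],[0,0,-0.8],-0.4],
    [[-4,90,0],[0,0,-1.6],-0.4],
    [[-4.7,120.7,0],[0,0,-2.4],-0.4],
    [[-4.7,120.7,0],[0,0,-2.82],-0.4],
    [[-4.7,120.7,0],[0,0,-2.82],-0.4]
  ]
}}

```text
clock: 16.1
tcp_pos: [0.5425, -0.1286, 0.1696]
orientation: [-0.0, 0.077, 0.997, 0.0]
wrist_force: [-0.2, 0.1, 0.5]
finger_gap: 0.0598
grip_force: 0.0
```

```bash
python3 -c "
from h import *
N+=[.0008,-.0015]
to(2,.1,171.2)
p=env.read_camera('scene');cv2.imwrite('pics/e.png',cv2.resize(p['pixels'][120:240,170:320],None,fx=5,fy=5,interpolation=2)[:,:,::-1])"
```

```text
clock 16.1 tcp [ 0.5425 -0.1286  0.1696] yaw 171.2 q6 [-0.38  0.31 -0.12  1.15  0.   -0.22] gap 0.059787831243126255 grip 0.0 F [-0.2  0.1  0.5]
shift mm [-0.1 -0.6 69.6] tilt z [-3.e-04  2.e-04 -1.e+00]
az -0.0
```

View pics/e.png

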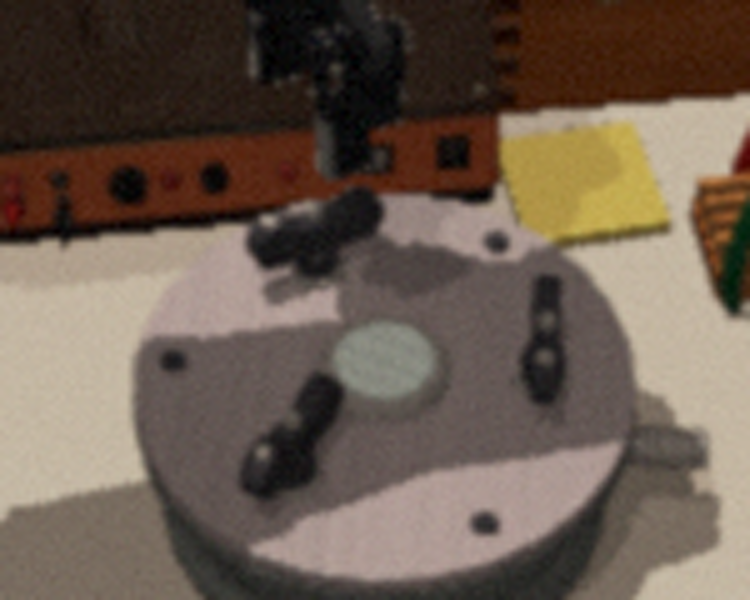

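Nut_2's wing, at about (290,440), now points radially with its pip on the outer end (262,455), so its quarter turn is done. Nut_1 is unchanged. The gripper is over nut_3, at (315,225).

>>> {"fn": "move_arm", "kwargs": {
  "targets": [
    [[0,-0.6,40],[0,0,0],-0.4],
    [[0,-0.6,62],[0,0,0],-0.4],
    [[0,-0.6,69.6],[0,0,0],-0.4],
    [[0,-0.6,69.6],[0,0,0],-0.4],
    [[0,-0.6,69.6],[0,0,0],1]
  ]
}}

```text
clock: 16.77
tcp_pos: [0.5431, -0.1302, 0.1013]
orientation: [0.001, 0.076, 0.997, -0.0]
wrist_force: [0.6, -0.1, 0.0]
finger_gap: 0.0428
grip_force: 0.0
```

>>> {"fn": "move_arm", "kwargs": {
  "targets": [
    [[0,0,0],[0,0,0],1],
    [[0,0,0],[0,0,0],1],
    [[0,0,0],[0,0,0],1],
    [[0,0,0],[0,0,0],1],
    [[0,0,0],[0,0,0],1]
  ]
}}

```text
clock: 17.4
tcp_pos: [0.5429, -0.1294, 0.1011]
orientation: [0.001, 0.075, 0.997, 0.0]
wrist_force: [0.0, 3.0, 5.9]
finger_gap: 0.0105
grip_force: 50.0
```

```bash
python3 -c "
from h import *
N+=[.0008,-.0015]
to(2,.1,81.2)"
```

```text
clock 17.4 tcp [ 0.5429 -0.1294  0.1011] yaw 171.36 q6 [-0.38  0.35 -0.23  0.99  0.   -0.23] gap 0.010521313807608141 grip 50.01806930406019 F [0.  3.  5.9]
shift mm [0.5 0.1 1.1] tilt z [ 1.8e-03  3.0e-04 -1.0e+00]
az 9.016
```

>>> {"fn": "move_arm", "kwargs": {
  "targets": [
    [[0,0,0],[0,0,0.8],1],
    [[0,0,0],[0,0,1.7],1],
    [[0,0,0],[0,0,2.6],1],
    [[0,0,0],[0,0,3.5],1],
    [[0,0,0],[0,0,4.4],1]
  ]
}}

```text
clock: 18.02
tcp_pos: [0.5428, -0.1296, 0.1012]
orientation: [0.001, 0.446, 0.895, 0.0]
wrist_force: [-1.1, 1.6, 5.9]
finger_gap: 0.0105
grip_force: 50.0
```

>>> {"fn": "move_arm", "kwargs": {
  "targets": [
    [[0,0,0],[0,0,0.9],1],
    [[0,0,0],[0,0,1.8],1],
    [[0,0,0],[0,0,2.7],1],
    [[0,0,0],[0,0,3.6],1],
    [[0,0,0],[0,0,4.3],1]
  ]
}}

```text
clock: 18.65
tcp_pos: [0.5426, -0.1297, 0.1012]
orientation: [0.0, 0.742, 0.67, 0.0]
wrist_force: [-1.5, 1.9, 6.3]
finger_gap: 0.0108
grip_force: 50.0
```

>>> {"fn": "move_arm", "kwargs": {
  "targets": [
    [[0,0,0],[0,0,0.3],1],
    [[0,0,0],[0,0,0.3],1],
    [[0,0,0],[0,0,0.3],1]
  ]
}}

```text
clock: 19.02
tcp_pos: [0.5426, -0.1296, 0.1012]
orientation: [0.0, 0.758, 0.652, 0.0]
wrist_force: [-1.6, 1.9, 6.7]
finger_gap: 0.0107
grip_force: 50.1
```

```bash
python3 -c "
from h import *
N+=[.0008,-.0015]
to(2,.1,81.2)"
```

```text
clock 19.025 tcp [ 0.5426 -0.1296  0.1012] yaw 81.34 q6 [-0.38  0.35 -0.23  0.99  0.    1.34] gap 0.010676613069410394 grip 50.12236135080457 F [-1.6  1.9  6.7]
shift mm [ 0.4 -0.1  1.2] tilt z [ 1.e-03 -2.e-04 -1.e+00]
az 0.014
```

>>> {"fn": "move_arm", "kwargs": {
  "targets": [
    [[0,0,0],[0,0,0],-0.5],
    [[0,0,0],[0,0,0],-0.5],
    [[0,0,0],[0,0,0],-0.5],
    [[0,0,0],[0,0,0],-0.5],
    [[0,0,0],[0,0,0],-0.5]
  ]
}}

```text
clock: 19.65
tcp_pos: [0.5423, -0.1297, 0.1001]
orientation: [-0.0, 0.758, 0.652, 0.0]
wrist_force: [-0.4, 0.6, -0.2]
finger_gap: 0.0639
grip_force: 0.0
```

>>> {"fn": "move_arm", "kwargs": {
  "targets": [
    [[0,0,-30],[0,0,0],-0.5],
    [[0,0,-70],[0,0,0],-0.5],
    [[0,0,-120],[0,0,0],-0.5],
    [[0,-50,-130],[0,0,0],-0.5],
    [[0,-100,-130],[0,0,0],-0.5]
  ]
}}

```text
clock: 20.27
tcp_pos: [0.4435, -0.115, 0.2315]
orientation: [0.001, 0.758, 0.652, 0.001]
wrist_force: [-0.4, -0.1, 0.3]
finger_gap: 0.0644
grip_force: 0.0
```

>>> {"fn": "move_arm", "kwargs": {
  "targets": [
    [[40,-30,0],[0,0,0],-0.5],
    [[90,-60,0],[0,0,0],-0.5],
    [[140,-80,0],[0,0,0],-0.5],
    [[190,-90,0],[0,0,0],-0.5],
    [[240,-95,0],[0,0,0],-0.5]
  ]
}}

```text
clock: 20.9
tcp_pos: [0.3852, 0.1385, 0.2307]
orientation: [0.0, 0.758, 0.652, 0.001]
wrist_force: [0.6, 0.3, 0.4]
finger_gap: 0.0643
grip_force: 0.0
```

```bash
python3 -c "
from h import *
p=env.read_camera('top');cv2.imwrite('pics/f.png',cv2.resize(p['pixels'][110:280,140:365],None,fx=3.5,fy=3.5,interpolation=2)[:,:,::-1])
print(wings(p,N))
for t in ['tape_roll','loupe_1','bottle_3']: print(t,[(np.round(d['centre'],3).tolist(),round(d['confidence'],2)) for d in env.landmark_of(t,p)])"
```

```text
[([0.5844, -0.2395], np.float64(49.9), [4.8, 18.2]), ([0.4676, -0.2218], np.float64(23.4), [4.4, 17.6]), ([0.5405, -0.1323], np.float64(81.9), [4.1, 17.5])]
tape_roll [([0.402, 0.059, -0.001], 0.78)]
loupe_1 [([0.743, -0.296, 0.002], 0.59)]
bottle_3 [([0.681, -0.421, 0.002], 0.58)]
```

View pics/f.png

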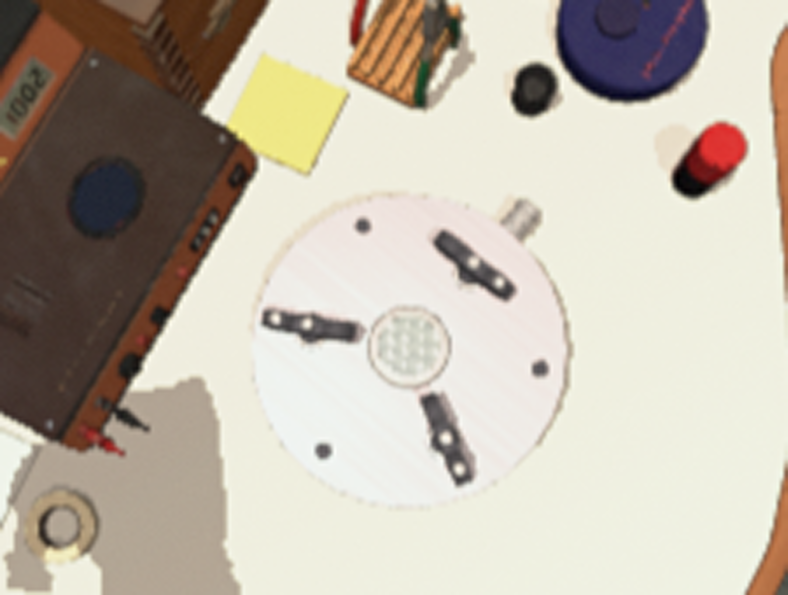

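Nut_1's wing (473,263) lies along the rim with its pip at the far end, a half turn. Nut_2 (446,438) and nut_3 (308,324) are radial with their pips outward, a quarter turn each. The tape roll, loupe and bottle have not moved, so I'm handing in.

```bash
python3 -c "
from h import *
print(env.hand_in())"
```

```text
the job is handed in; nothing more can be done
None
```

I gave nut_1 two quarter turns, then nut_2 and nut_3 one each, clockwise and in that order. The final camera view confirms all three and shows the bystanders unmoved, the gripper is clear of everything, and I handed the job in at about 21 s.

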